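# Set the kiln programme by clicks and start the firing

## Task

The kiln is loaded: with a fingertip, gently push the pointer of the control box's selector clockwise, counting its clicks, to programme 4 (the fourth black tick from the red off spot), without gripping it or turning it past 4. Only then press the green start button all the way in and let it come back up. Do not disturb the cup, pots, bowl, jar, mug and brush that stand around it.

Things in the scene. Friction and masses are not known exactly. Their poses are not given: they have to be found in the camera images.
- console: White flat-topped kiln control box fixed to the bench, 180 mm (x) by 270 mm (y) by 60 mm high; origin at the centre of its underside on the bench, +x away from the robot side, +y to the left seen from there. Turned by up to 0.35 rad. On its top: the selector (left) and the start button (right, near the front edge).
- selector (a joint): Selector angle (rad), growing clockwise from above, with spring detents every 0.5236 (30 degrees): 0 = off (red spot; pointer along the box's +y), then programmes 1 to 6, programme 3 at 1.5708 (pointer along the box's +x), 4 at 2.0944; end stops beyond 0 and 6. Starts in detent 0, 1 or 2. Pushed past half way between detents it snaps on into the next, ahead of the finger.
- selector_axis (a point): Point on the selector's upright turning axis, level with the box's top (60 mm above the bench); in the box's frame x = -5 mm, y = +45 mm. The red spot and six black ticks lie 61 mm from it, at 30 degree steps. Some 4 N at 35 mm from the axis (0.13 N m) moves the selector over a click.
- pointer: Black pointer handle of the selector: upright bar 12 mm thick, reaching 45 mm from the axis on the pointing side (white line on top) and 15 mm on the other, from 6 to 36 mm above the box's top. Beneath it a round black skirt, 48 mm across, 8 mm high. Origin on the axis, level with the box's top; its own +y is the pointing direction.
- pointer_end (a point): Middle of the pointer's outer end face, 45 mm from the axis, 21 mm above the box's top.
- start (a joint): Travel of the start button (m): 0 = up, 0.006 = fully pressed (about 5 N); it springs back when released.
- start_top (a point): Centre of the top face of the round green start button, 28 mm across, in a black housing on the box; in the box's frame at x = -45 mm, y = -85 mm.
- test_cup: Small bisque test cup, 42 mm across, 42 mm high, standing loose on the box's top in the far right corner; origin at the centre of its underside. Not to be disturbed.
- mug: Bisque mug, 72 mm across, 75 mm high, loose on the bench; origin at the centre of its underside. Not to be disturbed.
- glaze_jar: Glaze jar, 64 mm across, 85 mm high, loose; origin at the centre of its underside. Not to be disturbed.
- bowl: White bowl, 116 mm across, 55 mm high, loose; origin at the centre of its underside. Not to be disturbed.
- dark_pot: Dark pot, 80 mm across, 85 mm high, loose; origin at the centre of its underside. Not to be disturbed.
- round_pot: Brown round pot, 84 mm across, 70 mm high, loose; origin at the centre of its underside. Not to be disturbed.
- brush: Flat brush, about 200 mm long, lying loose on the bench; origin near its middle, bristles along its +x. Not to be disturbed.

How it is judged:
On the way, in this order (a step that is already met when the one before it is completed fails the run):
1. the selector rests in the detent of programme 4 (value of joint selector between 1.9744 and 2.2144 rad and velocity of joint selector between -0.3 and 0.3 rad/s), for 0.3 s.
2. the start button is pressed in (at least 4.5 of its 6 mm) with the selector at programme 4 (value of joint selector between 1.9744 and 2.2144 rad and value of joint start above 0.0045 m), for 0.05 s.
At the end, for the whole second after the job is handed in: The selector is at rest in the detent of programme 4 (2.094 rad, within 0.12), the start button is back up (within 1.5 mm), and each bystander is at rest within 15 mm of where it stood (value of joint selector between 1.9744 and 2.2144 rad and value of joint start below 0.0015 m and velocity of joint selector between -0.1 and 0.1 rad/s and distance of each of test_cup, mug, glaze_jar, bowl, dark_pot, round_pot, brush from where it was at the start of the episode below 0.015 m and linear speed of each of test_cup, mug, glaze_jar, bowl, dark_pot, round_pot, brush below 0.02 m/s); the robot touches nothing.
It fails at once if the selector is turned past programme 4 (more than 0.3 rad beyond it) (value of joint selector above 2.3944 rad).
It fails at once if the start button is pressed (over 3 mm) while the selector is not at programme 4 (value of joint start above 0.003 m and not (value of joint selector between 1.9444 and 2.2444 rad)).
It fails at once if the pointer is gripped or forced (more than 18 N on it) (contact force between the fingers and pointer above 18 N).
It fails at once if a cup, pot, bowl, jar, mug or the brush is moved by more than 15 mm or lifted (distance of any of test_cup, mug, glaze_jar, bowl, dark_pot, round_pot, brush from where it was at the start of the episode above 0.015 m).
It also fails if it takes over 48 s, if anything falls off the work surface, if the arm or the gripper's body presses on something with over 40 N, if the wrist force passes 120 N, or if a joint passes its speed limit or range.

## Robot

A 6-joint arm with a two-finger parallel gripper is mounted at the origin on the work surface. World frame = base frame: x ahead of the robot, y to its left, z up, the work surface at z = 0. Lengths are in m, angles in rad, forces in N, time in s.
With the tool pointing down it reaches from about 0.275 to 0.75 m from the base axis. Payload 10.2 kg.
Tool frame: the origin (TCP) lies on the centre line of the jaws, within the pads' length; the fingertips stand 22 mm ahead of it and the grasp point (between the pads) lies 3 mm ahead of it (robot.tip_extent is the distance from the TCP to the fingertips, in m); x points along the fingers, z is the direction in which the jaws open and shut, and the axes are right-handed (so a half turn about x gives the same grasp; the last joint's range is limited). The gripper opens to 88 mm and grips with 3 to 60 N. Pads are 18 mm wide; open, the fingers measure 123 mm over their backs; the gripper's body (75 mm by 187 mm) begins 45 mm behind the grasp point.
Start: joints at [-1.382, 0.313, 1.498, -0, 1.331, -0.223], TCP at [0.21, -0.481, 0.261] pointing down, gripper open.
Joint ranges: [-2.94, 2.94], [-0.97, 2.17], [0.19, 2.56], [-1.23, 4.37], [0.02, 3.11], [-2.88, 2.88]. Speed limits (rad/s): [2.39, 2.39, 3.01, 3.14, 3.14, 3.14].

## Interface

Orientations are given as a 3x3 rotation matrix whose columns are the frame's x, y, z axes.
In Python, from cell import robot gives the robot as it stands. The module is installed in compiled form; this text tells all that it offers.
- The arm moves only by the tool arm_command, never from a script. Its arguments are lists of equal length, an entry for each row: "translation": the shift along the tool's x, y, z in mm, a list of three; "twist": the turn about the tool's x in degrees; "grip": the gripper command: -1 is shut, 1 is fully open, values between are in proportion. In form: {"translation": [[dx, dy, dz], ...], "twist": [twist, ...], "grip": [grip, ...]}. A call has 1 to 20 rows; each row shifts and turns the commanded pose from where the row before left it, along the tool's axes as they then stand; what a row does not reach is not made up. A row lasts 1/10 s, in which the tool goes at most 50 mm and 8.59 degrees, less where a joint would pass 70% of its speed; a pose out of reach is approached as far as the arm can. A call is refused whole if a number of a shift passes 50 or a number of a turn 8.59, either way. A call with a gripper value outside its range is refused whole. The fingers move at their own pace and stop on an object; "grip_force" is the grip in N (left out, the last holds). Time passes only in rows, so rows that do not move let the fingers close. It gives the time, the measured TCP pose, the force and the opening at its end, in the units of the state.
- robot.observe(): the state, without advancing time (a new reading comes with each control period).
- robot.read_camera(name): name is "side" or "top" or "wrist"; returns a dict with "color" (384x512x3 uint8, red, green, blue), "depth" (384x512 float32, m along the optical axis (not along the pixel's ray), 0 where there is no reading), "K" (3x3 intrinsics, pixels), "D" ([k1, k2, p1, p2, k3] as OpenCV has them; the pictures are not rectified), "T" (4x4, takes a point from camera to world coordinates). Camera axes: x right, y up, looking along -z (the intrinsics and any distortion apply to the point x, -y, -z); pixel columns grow to the right and rows downward; lengths in m; the calibration is good to about 2 mm. A picture is of the moment at which its call begins.
- robot.sign_off(): hands the job in, once; it reports no verdict.
The state is a dict: "clock": time; "joint_positions": joint angles; "qd": joint speeds; "tau": joint torques, N m; "tool_pos": TCP position; "orientation": TCP orientation; "force": force on the tool from outside, world axes, zero at the start; "wrist_torque": the same for the moment, N m; "finger_gap": finger opening in m.
Only numpy, scipy, OpenCV 4.12 (cv2) and the standard library are available. Lean on these libraries where they do the work, as an engineer would, in place of code of your own. Each camera call takes 0.05 s, during which the arm holds its last target.

## Working session

There is one attempt and no reset: what is moved stays moved. The work goes in short steps, Python scripts to look and compute and a tool call to move; the robot and the scene stay as the last step left them, time stands still between calls to the robot, and variables do not carry over. Pictures are saved under pics/ and viewed, and the job is handed in when it is done.

Besides the shell and the picture viewer there is one more tool, called after "Emit:" as name([rows], argument=value, ...), one row to a line, values as JSON. arm_command: Moves the arm, as the interface text tells. Its arguments: {"type":"object","properties":{"translation":{"type":"array","items":{"type":"array","items":{"type":"number"}}},"twist":{"type":"array","items":{"type":"number"}},"grip":{"type":"array","items":{"type":"number"}},"grip_force":{"type":"number"}},"required":["translation","twist","grip"]}

```bash
mkdir -p pics; python3 - <<'E'
from cell import robot
import cv2,numpy as np,pickle
s=robot.observe(); print(s)
for n in ["top","side"]:
    c=robot.read_camera(n); pickle.dump(c,open(n+"0.pkl","wb"))
    cv2.imwrite(f"pics/{n}0.png",cv2.resize(c["color"][:,:,::-1],None,fx=1.5,fy=1.5))
    print(n,c["K"],c["D"],c["T"])
E
```

```text
{'clock': 0.0, 'joint_positions': array([-1.38236629e+00,  3.13434511e-01,  1.49846073e+00,  2.86208396e-05,
        1.33102059e+00, -2.23418660e-01]), 'qd': array([ 0.00015387, -0.00187844, -0.00070486, -0.00079566, -0.00281837,
        0.00027344]), 'tau': array([-1.54631107e-03, -4.02218914e+01, -2.52270466e+01,  6.92976220e-02,
        3.51811596e-02, -1.09256675e-04]), 'tool_pos': array([ 0.21010085, -0.48087311,  0.26016008]), 'orientation': array([[-2.20542752e-04,  9.16385110e-01,  4.00297741e-01],
       [ 1.30495967e-03,  4.00297674e-01, -9.16384237e-01],
       [-9.99999124e-01,  3.20270506e-04, -1.28412836e-03]]), 'force': array([0.00567694, 0.45472406, 0.8541283 ]), 'wrist_torque': array([-0.03271586, -0.019913  , -0.04617237]), 'finger_gap': 0.08806476379519126}
top [[397.25343864   0.         259.22545938]
 [  0.         397.25343864 199.24011572]
 [  0.           0.           1.        ]] [-0.00089335  0.          0.          0.          0.        ] [[-0.02876955  0.98920232 -0.14370487  0.36607142]
 [-0.99933502 -0.03168542 -0.01804306 -0.01083144]
 [-0.02240159  0.14309022  0.98945609  1.25814877]
 [ 0.          0.          0.          1.        ]]
side [[466.23445413   0.         245.09636466]
 [  0.         466.23445413 189.06663874]
 [  0.           0.           1.        ]] [-0.1196005  0.         0.         0.         0.       ] [[-0.82567457  0.41956584 -0.37712865  0.05936568]
 [-0.56393994 -0.59574603  0.57189021  0.72639149]
 [ 0.0152727   0.68487311  0.72850228  1.00074461]
 [ 0.          0.          0.          1.        ]]
```

View pics/top0.png

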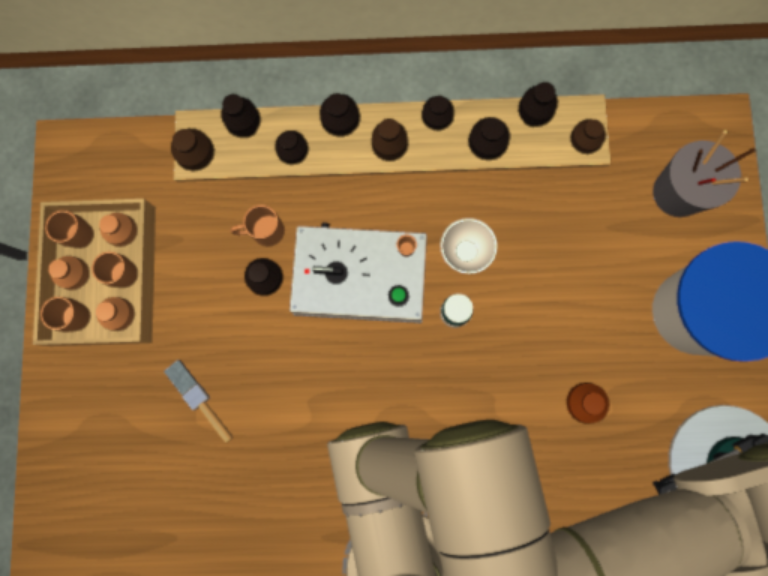

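View pics/side0.png

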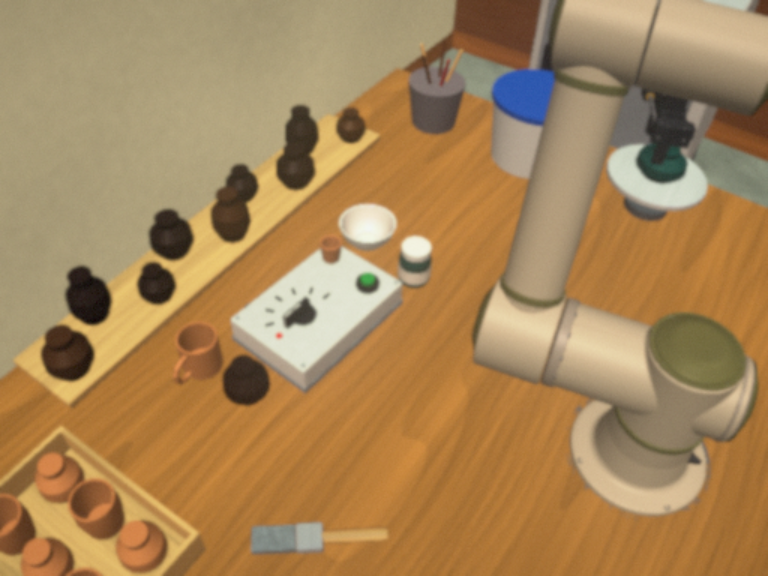

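The top view shows the box at about (290–427, 227–320), the red spot at (307,271), the selector at (335,272), the button at (398,295) and the cup at (406,245), with the dark pot and mug on the left and the bowl and jar on the right. Next I measure these.

```bash
cat > h.py <<'E'
import numpy as np,cv2
def ray(c,u,v):
    p=cv2.undistortPoints(np.array([[[u,v]]],float),c["K"],np.array(c["D"],float))[0,0]
    d=c["T"][:3,:3]@np.array([p[0],-p[1],-1.]); return c["T"][:3,3],d
def onz(c,u,v,z):
    o,d=ray(c,u,v); return o+d*(z-o[2])/d[2]
def proj(c,P):
    q=np.linalg.inv(c["T"])@np.append(P,1); q=np.array([[q[0],-q[1],-q[2]]])
    return cv2.projectPoints(q,np.zeros(3),np.zeros(3),c["K"],np.array(c["D"],float))[0][0,0]
def cent(m):
    n,l,s,ce=cv2.connectedComponentsWithStats(m.astype(np.uint8)); return [(s[i],ce[i]) for i in range(1,n)]
E
python3 - <<'E'
import pickle,cv2,numpy as np
from h import *
for n in ["top","side"]:
    c=pickle.load(open(n+"0.pkl","rb")); im=c["color"].astype(int); R,G,B=im[...,0],im[...,1],im[...,2]
    roi=np.zeros(R.shape,bool)
    if n=="top": roi[148:218,190:288]=1; crop=im[140:225,185:345]
    else: roi[160:262,150:270]=1; crop=im[150:265,140:300]
    for nm,m,z in [("red",(R>180)&(G<110)&(B<110)&roi,.06),("green",(G>R+40)&(G>B+30)&roi,.075)]:
        for s,ce in cent(m):
            print(n,nm,s,ce,onz(c,*ce,z)) if s[4]>1 else 0
    m=(np.abs(R-B)<40)&(R>130)&roi
    m=cv2.morphologyEx(m.astype(np.uint8),cv2.MORPH_CLOSE,np.ones((5,5)))
    cs=max(cv2.findContours(m,0,1)[0],key=cv2.contourArea)
    h=cv2.convexHull(cs); print(n,[ (p.tolist(),onz(c,*p,.06).round(4).tolist()) for p in cv2.boxPoints(cv2.minAreaRect(h))])
    m=((R<60)&(G<60)&(B<60)&roi)
    for s,ce in cent(m):
        if s[4]>2: print("dark",s,ce.round(1),onz(c,*ce,.06).round(4))
    cv2.imwrite(f"pics/{n}c.png",cv2.resize(crop[:,:,::-1].astype(np.uint8),None,fx=5,fy=5,interpolation=cv2.INTER_CUBIC)[:600,:800])
E
```

```text
top red [203 180   3   2   6] [204.  180.5] [0.60380765 0.17933381 0.06      ]
top green [261 192   9   9  71] [265.09859155 196.09859155] [ 0.54689924 -0.00721975  0.075     ]
top [([193.16192626953125, 209.66636657714844], [0.5144, 0.2133, 0.06]), ([196.564697265625, 150.1179656982422], [0.7009, 0.2017, 0.06]), ([283.7371826171875, 155.09925842285156], [0.6756, -0.0688, 0.06]), ([280.33441162109375, 214.6476593017578], [0.4909, -0.0515, 0.06])]
dark [215 149   4   2   8] [216.5 149.5] [0.7007 0.1395 0.06  ]
dark [210 175  21  13 136] [223.4 181.4] [0.599  0.1194 0.06  ]
dark [260 192  12  11  26] [266.8 199.1] [ 0.5397 -0.012   0.06  ]
side green [240 182  10   8  65] [244.67692308 185.55384615] [ 0.54700799 -0.01060386  0.075     ]
side [([148.4911346435547, 217.37869262695312], [0.6961, 0.218, 0.06]), ([231.5674591064453, 145.02191162109375], [0.6837, -0.1402, 0.06]), ([275.805908203125, 195.814208984375], [0.4633, -0.0396, 0.06]), ([192.72959899902344, 268.1709899902344], [0.5023, 0.2747, 0.06])]
dark [150 239  28  23 304] [162.7 251.9] [0.5925 0.2802 0.06  ]
dark [164 258   3   2   4] [164.8 258.5] [0.5755 0.2922 0.06  ]
```

View pics/topc.png

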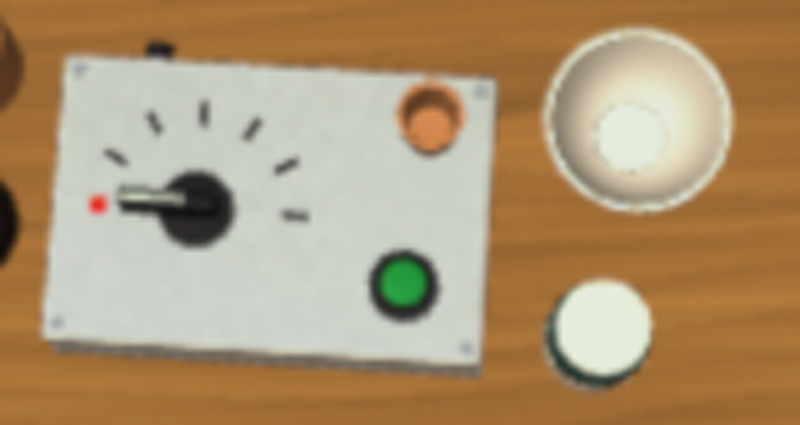

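View pics/sidec.png

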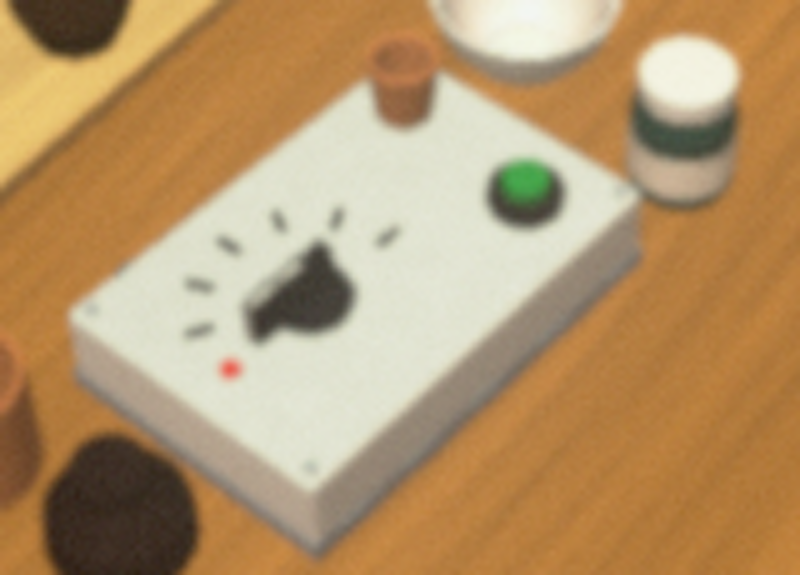

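```bash
python3 - <<'E'
import pickle,cv2,numpy as np
from h import *
from scipy.optimize import least_squares
D={"top":((185,140),[(98,204),(116,157),(154,123),(204,113),(253,129),(287,166),(295,216)],[(67,59),(495,79),(480,363),(44,338)],[(118,190),(118,199)]),
"side":((140,150),[(230,369),(199,330),(200,286),(229,245),(279,222),(337,219),(388,237)],[(72,320),(640,200),(318,488)],[(245,298),(260,308)])}
for n in D:
    c=pickle.load(open(n+"0.pkl","rb")); o,t,co,pe=D[n]
    f=lambda p,z:onz(c,o[0]+(p[0]+.5)/5-.5,o[1]+(p[1]+.5)/5-.5,z)
    W=np.array([f(p,.06)[:2] for p in t])
    def model(q):
        k=np.arange(7)*np.pi/6; a=q[2]+np.pi/2-k
        return np.c_[q[0]+.061*np.cos(a),q[1]+.061*np.sin(a)]
    r=least_squares(lambda q:(model(q)-W).ravel(),[.6,.12,0])
    q=r.x; print(n,"axis,yaw",q.round(4),"rms",np.sqrt(np.mean(r.fun**2)))
    R=np.array([[np.cos(q[2]),-np.sin(q[2])],[np.sin(q[2]),np.cos(q[2])]])
    org=q[:2]-R@[-.005,.045]; print("console",org,"start",org+R@[-.045,-.085])
    print("corners in box",[(R.T@(f(p,.06)[:2]-org)).round(4).tolist() for p in co])
    print("pointer end pts in selector frame",[(R.T@(f(p,.096)[:2]-q[:2])).round(4).tolist() for p in pe])
# others from top, rough
c=pickle.load(open("top0.pkl","rb"))
for nm,p,z in [("cup",(406,245),.10),("mug",(262,222),.075),("dark",(264,276),.08),("jar",(458,308),.085),("bowl",(469,245),.055)]:
    print(nm,onz(c,p[0]/1.5,p[1]/1.5,z).round(3))
E
```

```text
top axis,yaw [ 0.5984  0.1178 -0.0928] rms 0.00029234306748136476
console [0.59919032 0.07250112] start [ 0.54650464 -0.00796141]
corners in box [[0.0854, 0.1333], [0.0882, -0.1332], [-0.0888, -0.1339], [-0.0898, 0.1322]]
pointer end pts in selector frame [[0.0027, 0.0436], [-0.0028, 0.0432]]
side axis,yaw [ 0.5977  0.1169 -0.0981] rms 0.00027006867621283143
console [0.59828123 0.07165625] start [ 0.54516853 -0.00852505]
corners in box [[0.0817, 0.1369], [-0.092, -0.1276], [-0.0919, 0.1312]]
pointer end pts in selector frame [[0.0043, 0.0415], [-0.0062, 0.0413]]
cup [ 0.641 -0.027  0.1  ]
mug [0.706 0.267 0.075]
dark [0.592 0.261 0.08 ]
jar [ 0.514 -0.126  0.085]
bowl [ 0.648 -0.157  0.055]
```

The selector starts at off (0). The axis is at about (0.598, 0.1175) and the box yaw is about −0.095, with both views agreeing to within 1–2 mm. I'll close the gripper and go above the pointer's near side, then turn so the tool's −y side leads the push; that keeps joint 6 in range.

Emit:
arm_command([
  [3.5,36.4,-27.6],
  [3.5,36.4,-27.6],
  [3.5,36.4,-27.6],
  [3.5,36.4,-27.6],
  [3.5,36.4,-27.6],
  [3.5,36.4,-27.6],
  [3.5,36.4,-27.6],
  [3.5,36.4,-27.6],
  [3.5,36.4,-27.6],
  [3.5,36.4,-27.6],
  [3.5,36.4,-27.6],
  [3.5,36.4,-27.6],
  [3.5,36.4,-27.6],
  [3.5,36.4,-27.6],
  [3.5,36.4,-27.6],
  [3.5,36.4,-27.6],
], twist=[0,0,0,0,0,0,0,0,0,0,0,0,0,0,0,0], grip=[-1,-1,-1,-1,-1,-1,-1,-1,-1,-1,-1,-1,-1,-1,-1,-1], grip_force=20)

```text
clock: 1.7
tool_pos: [0.5676, 0.1586, 0.2042]
orientation: [[-0.001, 0.916, 0.4], [-0.0, 0.4, -0.916], [-1.0, -0.001, -0.0]]
force: [0.2, -0.4, 0.9]
finger_gap: 0.0008
```

Emit:
arm_command([
  [0,0,0],
  [0,0,0],
  [0,0,0],
  [0,0,0],
  [0,0,0],
  [0,0,0],
  [0,0,0],
  [0,0,0],
  [0,0,0],
  [0,0,0],
  [0,0,0],
  [0,0,0],
  [0,0,0],
  [0,0,0],
  [0,0,0],
  [0,0,0],
  [0,0,0],
  [0,0,0],
], twist=[-8.4,-8.4,-8.4,-8.4,-8.4,-8.4,-8.4,-8.4,-8.4,-8.4,-8.4,-8.4,-8.4,-8.4,-8.4,-8.4,-8.4,-8.4], grip=[-1,-1,-1,-1,-1,-1,-1,-1,-1,-1,-1,-1,-1,-1,-1,-1,-1,-1])

```text
clock: 3.5
tool_pos: [0.5669, 0.1566, 0.2043]
orientation: [[-0.001, -0.996, 0.085], [-0.0, 0.085, 0.996], [-1.0, 0.001, -0.0]]
force: [-0.0, -0.1, 0.2]
finger_gap: 0.0005
```

```bash
cat >> h.py <<'E'
AX=np.array([.598,.1175]); YAW=-.095
def box():
    return np.array([[np.cos(YAW),-np.sin(YAW)],[np.sin(YAW),np.cos(YAW)]])
def stat(s):
    R=s["orientation"]; p=s["tool_pos"]
    print("t",round(s["clock"],2),"pos",p.round(4),"rel axis in box frame mm",(box().T@(p[:2]-AX)*1000).round(1),"tip z",round(p[2]-.022,4))
    print("yaw tool y",np.degrees(np.arctan2(R[1,1],R[0,1])).round(2),"want at theta0",180+np.degrees(YAW).round(2),"x axis",R[:,0].round(3),"F",s["force"].round(2),"gap",round(s["finger_gap"],4),"q",s["joint_positions"].round(2))
E
python3 - <<'E'
from cell import robot
from h import *
import pickle
s=robot.observe(); stat(s)
for n in ["side","wrist"]:
    c=robot.read_camera(n); pickle.dump(c,open(n+"1.pkl","wb")); cv2.imwrite(f"pics/{n}1.png",cv2.resize(c["color"][:,:,::-1],None,fx=1.5,fy=1.5))
E
```

```text
t 3.5 pos [0.5669 0.1566 0.2043] rel axis in box frame mm [-34.7  36. ] tip z 0.1823
yaw tool y 175.14 want at theta0 174.56 x axis [-0.001 -0.    -1.   ] F [-0.03 -0.07  0.21] gap 0.0005 q [ 0.07  0.5   1.38  0.    1.27 -1.42]
```

View pics/side1.png

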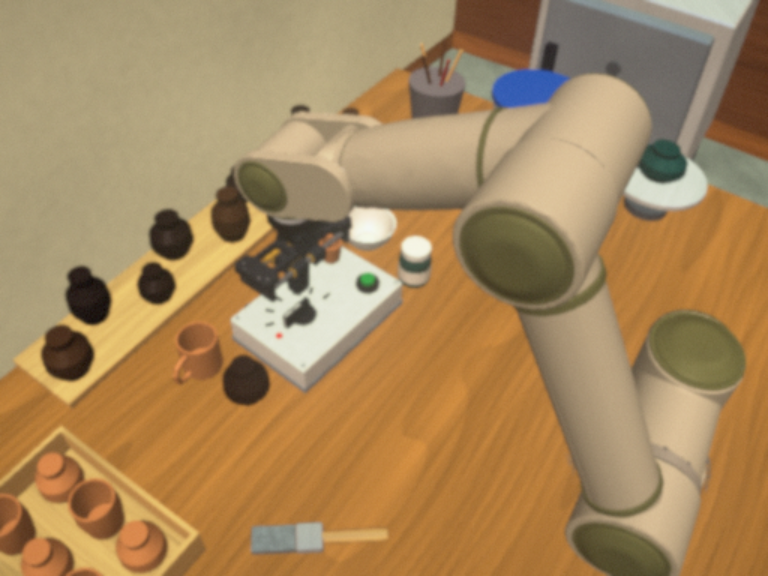

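View pics/wrist1.png

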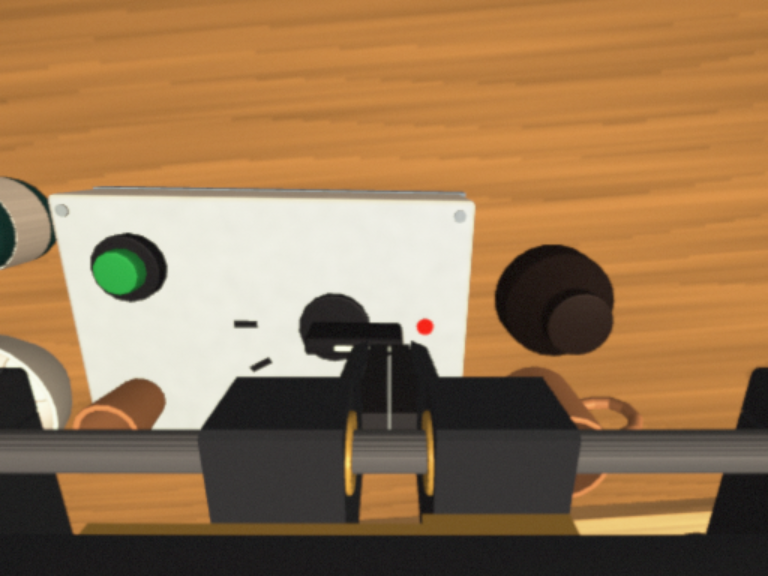

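The side and wrist views confirm the pointer is on the red spot (wrist pixel (425,326)) and the fingers are closed and centred. Now I descend to a tip height of about 0.078, then close in on the pointer.

Emit:
arm_command([
  [26,0,0],
  [26,0,0],
  [26,0,0],
  [20,0,0],
  [6,0,0],
  [0,0,0],
  [0,-4,0],
  [0,-4,0],
  [0,-4,0],
  [0,-3,0],
  [0,0,0],
], twist=[0,0,0,0,0.6,0,0,0,0,0,0], grip=[-1,-1,-1,-1,-1,-1,-1,-1,-1,-1,-1])

```text
clock: 4.7
tool_pos: [0.5825, 0.155, 0.1009]
orientation: [[0.001, -0.995, 0.101], [0.0, 0.101, 0.995], [-1.0, -0.001, 0.0]]
force: [-0.2, -0.8, 0.1]
finger_gap: 0.0004
```

```bash
python3 - <<'E'
from cell import robot
from h import *
s=robot.observe(); stat(s)
c=robot.read_camera("wrist"); cv2.imwrite(f"pics/w2.png",cv2.resize(c["color"][:,:,::-1],None,fx=1.5,fy=1.5))
E
```

```text
t 4.7 pos [0.5825 0.155  0.1009] rel axis in box frame mm [-19.   35.9] tip z 0.0789
yaw tool y 174.18 want at theta0 174.56 x axis [ 0.001  0.    -1.   ] F [-0.23 -0.81  0.11] gap 0.0004 q [ 0.07  0.64  1.44 -0.    1.07 -1.4 ]
```

View pics/w2.png

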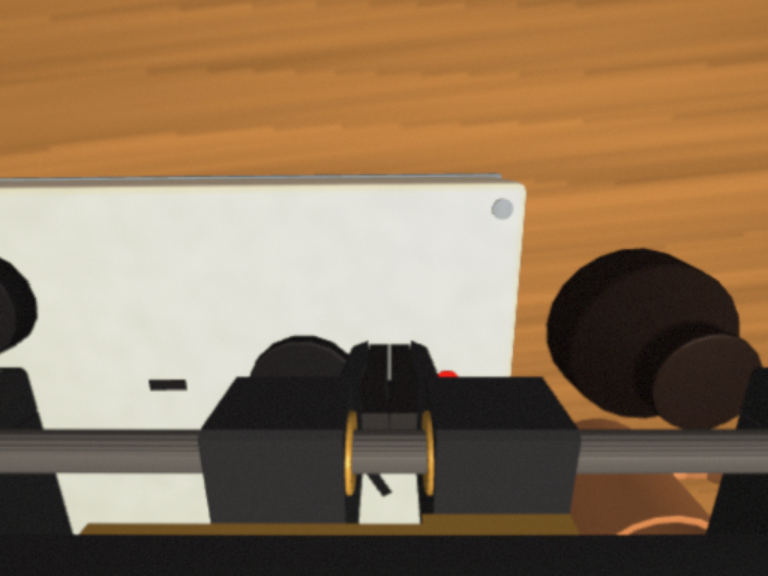

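The wrist view shows the finger beside the pointer, with the red spot just behind it at (447,376). Now the first click, moving slowly along the arc.

Emit:
arm_command([
  [0,-2,0],
  [0,-2,0],
  [0,-1.9,0.73],
  [0,-1.9,0.73],
  [0,-1.9,0.73],
  [0,-1.9,0.73],
  [0,-1.9,0.73],
  [0,-1.9,0.73],
  [0,-1.9,0.73],
  [0,0,0],
], twist=[0,0,3,3,3,3,3,3,3,0], grip=[-1,-1,-1,-1,-1,-1,-1,-1,-1,-1])

```text
clock: 5.75
tool_pos: [0.6003, 0.1563, 0.1007]
orientation: [[0.0, -0.892, 0.451], [-0.0, 0.451, 0.892], [-1.0, -0.0, 0.0]]
force: [-0.7, 1.2, -0.0]
finger_gap: 0.0004
```

```bash
python3 - <<'E'
from cell import robot
from h import *
s=robot.observe(); stat(s)
ims=[]
for n in ["top","side"]:
    c=robot.read_camera(n); u,v=map(int,proj(c,np.array([AX[0],AX[1],.08]))); ims.append(cv2.resize(c["color"][v-40:v+40,u-40:u+40,::-1],(400,400),interpolation=cv2.INTER_CUBIC))
cv2.imwrite("pics/c3.png",np.hstack(ims))
E
```

```text
t 5.75 pos [0.6003 0.1563 0.1007] rel axis in box frame mm [-1.4 38.8] tip z 0.0787
yaw tool y 153.17 want at theta0 174.56 x axis [ 0. -0. -1.] F [-0.75  1.19 -0.01] gap 0.0004 q [ 0.07  0.67  1.37 -0.    1.09 -1.04]
```

View pics/c3.png

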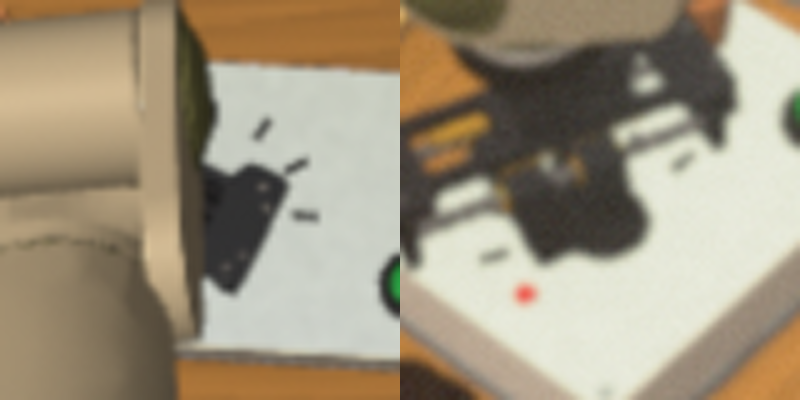

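The tracking is good (t −15.5, r 35.6 mm) and the force is low, so the first click should be behind me. The gripper hides the pointer from both cameras. I'll continue to about 81°, which should bring it to programme 3, then back off and look.

Emit:
arm_command([
  [0,-1.9,0.73],
  [0,-1.9,0.73],
  [0,-1.9,0.73],
  [0,-1.9,0.73],
  [0,-1.9,0.73],
  [0,-1.9,0.73],
  [0,-1.9,0.73],
  [0,-1.9,0.73],
  [0,-1.9,0.73],
  [0,-1.9,0.73],
  [0,0,0],
], twist=[3,3,3,3,3,3,3,3,3,3,0], grip=[-1,-1,-1,-1,-1,-1,-1,-1,-1,-1,-1])

```text
clock: 6.95
tool_pos: [0.6191, 0.1495, 0.1007]
orientation: [[0.0, -0.548, 0.837], [-0.0, 0.837, 0.548], [-1.0, -0.0, 0.0]]
force: [-0.2, -0.5, 1.1]
finger_gap: 0.0001
```

Emit:
arm_command([
  [0,-1.9,0.73],
  [0,-1.9,0.73],
  [0,-1.9,0.73],
  [0,-1.9,0.73],
  [0,-1.9,0.73],
  [0,-1.9,0.73],
  [0,-1.9,0.73],
  [0,-1.9,0.73],
  [0,-1.9,0.73],
  [0,-1.9,0.73],
  [0,0,0],
], twist=[3,3,3,3,3,3,3,3,3,3,0], grip=[-1,-1,-1,-1,-1,-1,-1,-1,-1,-1,-1])

```text
clock: 8.05
tool_pos: [0.6322, 0.1343, 0.1007]
orientation: [[-0.0, -0.057, 0.998], [-0.0, 0.998, 0.057], [-1.0, -0.0, -0.0]]
force: [-0.9, 0.2, 0.4]
finger_gap: 0.0005
```

```bash
python3 - <<'E'
from cell import robot
from h import *
s=robot.observe(); stat(s)
c=robot.read_camera("wrist"); a=cv2.resize(c["color"][:,:,::-1],(533,400))
c=robot.read_camera("side"); u,v=map(int,proj(c,np.array([AX[0],AX[1],.08]))); b=cv2.resize(c["color"][v-60:v+60,u-40:u+40,::-1],(267,400),interpolation=cv2.INTER_CUBIC)
cv2.imwrite("pics/c4.png",np.hstack([a,b]))
E
```

```text
t 8.05 pos [0.6322 0.1343 0.1007] rel axis in box frame mm [32.4 19.9] tip z 0.0787
yaw tool y 93.27 want at theta0 174.56 x axis [-0. -0. -1.] F [-0.86  0.21  0.37] gap 0.0005 q [ 0.03  0.73  1.28 -0.    1.14 -0.03]
```

View pics/c4.png

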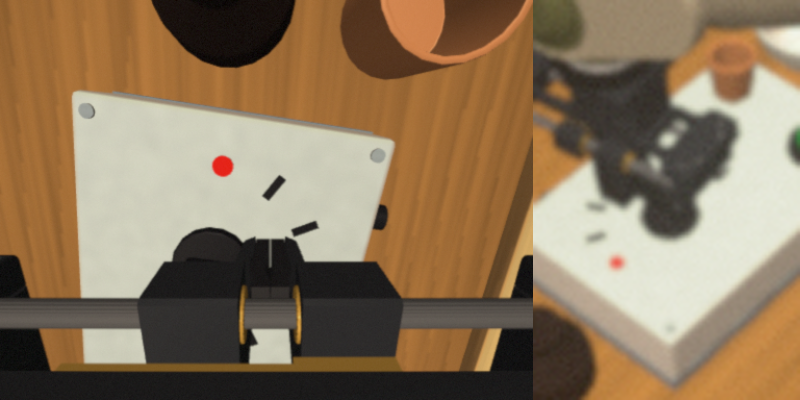

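The pointer is still hidden behind the fingers, so I back off and lift to read it.

Emit:
arm_command([
  [0,6,0],
  [0,6,0],
  [0,6,0],
  [-20,10,0],
  [-30,10,0],
  [-30,10,0],
  [0,0,0],
], twist=[0,0,0,0,0,0,0], grip=[-1,-1,-1,-1,-1,-1,-1])

```text
clock: 8.85
tool_pos: [0.6307, 0.1842, 0.1853]
orientation: [[0.008, -0.058, 0.998], [0.001, 0.998, 0.058], [-1.0, 0.001, 0.008]]
force: [-0.3, 0.3, -0.8]
finger_gap: 0.0006
```

```bash
python3 - <<'E'
from cell import robot
from h import *
s=robot.observe(); stat(s)
c=robot.read_camera("wrist"); a=cv2.resize(c["color"][:,:,::-1],(533,400))
k=533/512
for th in range(0,7):
    t=np.radians(th*30); P=AX+box()@(np.array([np.sin(t),np.cos(t)])*.045); u,v=proj(c,np.array([P[0],P[1],.096]))*k; cv2.circle(a,(int(u),int(v)),3,(255,0,255),1); print(th,u,v)
c=robot.read_camera("side"); u,v=map(int,proj(c,np.array([AX[0],AX[1],.08]))); b=cv2.resize(c["color"][v-60:v+60,u-40:u+40,::-1],(267,400),interpolation=cv2.INTER_CUBIC)
cv2.imwrite("pics/c5.png",np.hstack([a,b]))
E
```

```text
t 8.85 pos [0.6307 0.1842 0.1853] rel axis in box frame mm [26.2 69.5] tip z 0.1633
yaw tool y 93.32 want at theta0 174.56 x axis [ 0.008  0.001 -1.   ] F [-0.29  0.27 -0.83] gap 0.0006 q [0.11 0.66 1.16 0.   1.31 0.05]
0 229.7233254625087 237.9160698708301
1 256.82460231353303 248.6030577710649
2 273.90164177353233 269.3134782920237
3 276.76929601586147 293.59215406912386
4 265.72969183069165 314.8289558611254
5 244.39715646697292 328.04959970661895
6 218.16543824807036 330.5159405970881
```

View pics/c5.png

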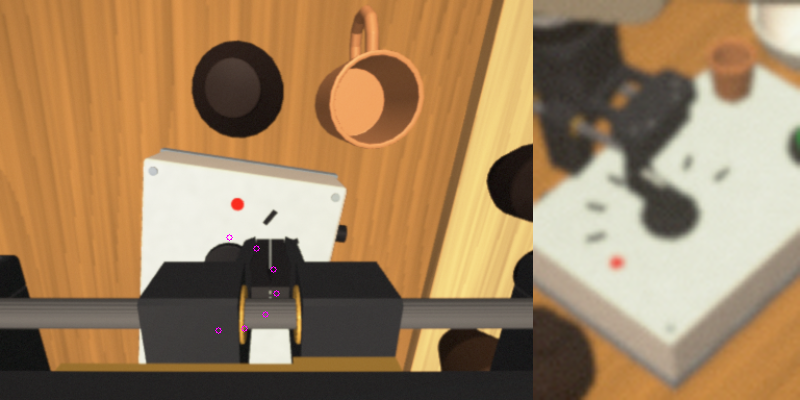

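```bash
python3 - <<'E'
from cell import robot
from h import *
c=robot.read_camera("side"); u,v=map(int,proj(c,np.array([AX[0],AX[1],.08]))); b=cv2.resize(c["color"][v-35:v+35,u-40:u+40,::-1],(800,700),interpolation=cv2.INTER_CUBIC)[:600]
for th in range(2,6):
    t=np.radians(th*30); 
    f=lambda r,z:tuple(int(x) for x in (proj(c,np.append(AX+box()@(np.array([np.sin(t),np.cos(t)])*r),z))-[u-40,v-35]+.5)*10)
    cv2.line(b,f(0.005,.096),f(.045,.096),(255,0,255),1); cv2.putText(b,str(th),f(.061,.06),0,.6,(0,0,255),2)
cv2.imwrite("pics/c6.png",b)
E
```

```text
(no output)
```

View pics/c6.png

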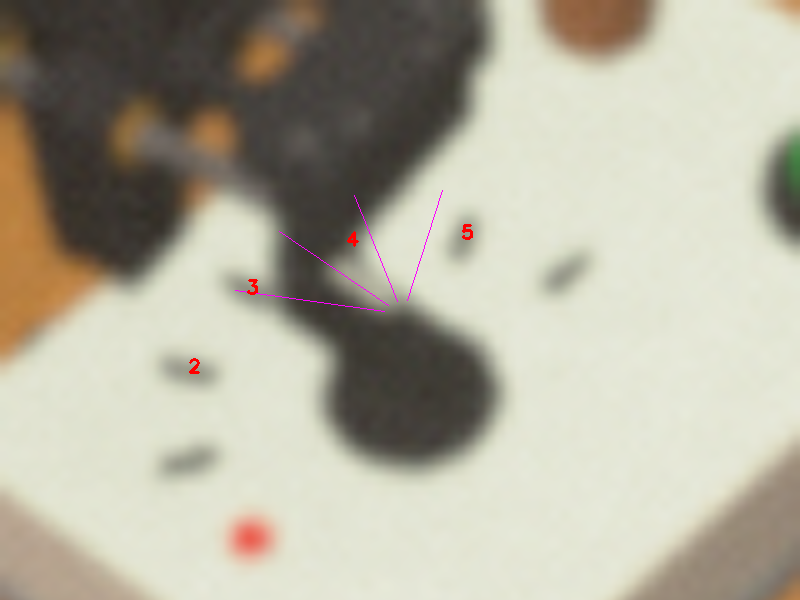

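The pointer lies along the line for programme 3; its white line runs from (385,305) towards (280,232). The clicks happen where I expected. I return by the same path and make the last click with smaller steps, stopping at about 108°.

Emit:
arm_command([
  [30,-10,0],
  [30,-10,0],
  [20,-10,0],
  [0,-6,0],
  [0,-6,0],
  [0,-6,0],
  [0,0,0],
], twist=[0,0,0,0,0,0,0], grip=[-1,-1,-1,-1,-1,-1,-1])

```text
clock: 9.7
tool_pos: [0.6327, 0.1338, 0.1019]
orientation: [[0.002, -0.055, 0.998], [-0.0, 0.998, 0.055], [-1.0, -0.0, 0.002]]
force: [-1.3, -0.0, -0.1]
finger_gap: 0.0003
```

Emit:
arm_command([
  [0,-1.9,0.73],
  [0,-1.9,0.73],
  [0,-1.3,0.5],
  [0,-1.3,0.5],
  [0,-1.3,0.5],
  [0,-1.3,0.5],
  [0,-1.3,0.5],
  [0,-1.3,0.5],
  [0,-1.3,0.5],
  [0,-1.3,0.5],
  [0,-1.3,0.5],
  [0,-1.3,0.5],
  [0,0,0],
], twist=[3,3,2,2,2,2,2,2,2,2,2,2,0], grip=[-1,-1,-1,-1,-1,-1,-1,-1,-1,-1,-1,-1,-1])

```text
clock: 11.0
tool_pos: [0.6362, 0.1172, 0.1015]
orientation: [[0.001, 0.388, 0.922], [0.0, 0.922, -0.388], [-1.0, 0.001, 0.001]]
force: [0.6, 1.0, -0.2]
finger_gap: 0.0006
```

```bash
python3 - <<'E'
from cell import robot
from h import *
stat(robot.observe())
E
```

```text
t 11.0 pos [0.6362 0.1172 0.1015] rel axis in box frame mm [38.1  3.3] tip z 0.0795
yaw tool y 67.19 want at theta0 174.56 x axis [ 0.001  0.    -1.   ] F [ 0.56  1.02 -0.19] gap 0.0006 q [0.   0.73 1.28 0.   1.14 0.4 ]
```

Emit:
arm_command([
  [0,6,0],
  [0,6,0],
  [0,6,0],
  [-33,0,0],
  [-33,0,0],
  [-34,0,0],
  [0,-33.7,-6.9],
  [0,-33.7,-6.9],
  [0,-33.7,-6.9],
  [0,-33.7,-6.9],
  [0,-33.7,-6.9],
  [0,0,0],
  [0,0,0],
], twist=[0,0,0,0,0,0,0,0,0,0,0,0,0], grip=[-1,-1,-1,-1,-1,-1,-1,-1,-1,-1,-1,-1,-1])

```text
clock: 12.3
tool_pos: [0.5462, -0.0084, 0.2011]
orientation: [[0.001, 0.388, 0.922], [0.0, 0.922, -0.388], [-1.0, 0.0, 0.001]]
force: [0.5, 0.4, -0.1]
finger_gap: 0.0006
```

```bash
python3 - <<'E'
from cell import robot
from h import *
s=robot.observe(); stat(s)
c=robot.read_camera("side"); u,v=map(int,proj(c,np.array([AX[0],AX[1],.08]))); b=cv2.resize(c["color"][v-50:v+50,u-40:u+40,::-1],(480,600),interpolation=cv2.INTER_CUBIC)
for th in range(2,6):
    t=np.radians(th*30); 
    f=lambda r,z:tuple(int(x) for x in (proj(c,np.append(AX+box()@(np.array([np.sin(t),np.cos(t)])*r),z))-[u-40,v-50]+.5)*6)
    cv2.circle(b,f(.045,.096),3,(255,0,255),1); cv2.putText(b,str(th),f(.061,.06),0,.6,(0,0,255),2)
R=s["orientation"]
# tip xy and button estimates
tip=s["tool_pos"]+R[:,0]*.022
for nm,B in [("top",[.5465,-.0080]),("side",[.5452,-.0085])]:
    d=np.array([*B,tip[2]])-tip; print(nm,"tip->button tool mm",(R.T@d*1000).round(1))
# depth of button via side cam/ green centroid
im=c["color"].astype(int);m=(im[...,1]>im[...,0]+40)&(im[...,1]>im[...,2]+30)
for st,ce in cent(m):
    if st[4]>20:
        print(st,ce,"depth",c["depth"][int(ce[1]),int(ce[0])]); o,d=ray(c,*ce); dd=c["depth"][int(ce[1]),int(ce[0])]; print((o+d*dd).round(4))
cv2.imwrite("pics/c7.png",b)
c=robot.read_camera("wrist"); cv2.imwrite("pics/w7.png",c["color"][:,:,::-1])
E
```

```text
t 12.3 pos [ 0.5462 -0.0084  0.2011] rel axis in box frame mm [ -39.7 -130.2] tip z 0.1791
yaw tool y 67.16 want at theta0 174.56 x axis [ 0.001  0.    -1.   ] F [ 0.5   0.42 -0.12] gap 0.0006 q [-0.23  0.41  1.52  0.    1.21  0.17]
top tip->button tool mm [0.  0.4 0.2]
side tip->button tool mm [-0.  -0.5 -0.8]
[240 182  10   8  66] [244.60606061 185.57575758] depth 1.2729734
[ 0.5445 -0.0065  0.0799]
```

View pics/c7.png

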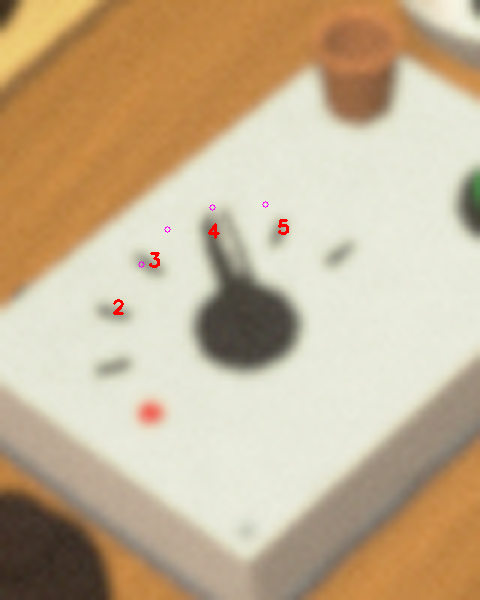

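View pics/w7.png

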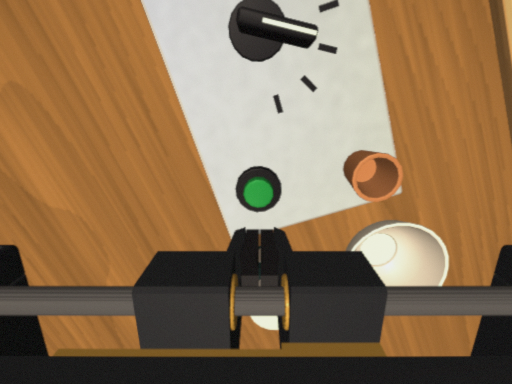

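The side and wrist views both show the pointer on programme 4: its tip meets projected marker 4, and the fourth tick is at wrist pixel (328,48). The fingertip is centred over the button to within 1 mm. Now I descend.

Emit:
arm_command([
  [30,0,0],
  [30,0,0],
  [25,0,0],
  [7,0,0],
  [0,0,0],
  [2,0,0],
  [2,0,0],
  [2,0,0],
  [0,0,0],
], twist=[0,0,0,0,0,0,0,0,0], grip=[-1,-1,-1,-1,-1,-1,-1,-1,-1])

```text
clock: 13.3
tool_pos: [0.5463, -0.0084, 0.1032]
orientation: [[0.002, 0.388, 0.922], [-0.0, 0.922, -0.388], [-1.0, 0.0, 0.001]]
force: [1.8, 1.2, 2.7]
finger_gap: 0.0006
```

Emit:
arm_command([
  [1,0,0],
  [1,0,0],
  [1,0,0],
  [0,0,0],
], twist=[0,0,0,0], grip=[-1,-1,-1,-1])

```text
clock: 13.7
tool_pos: [0.5462, -0.0084, 0.0999]
orientation: [[0.001, 0.388, 0.922], [-0.0, 0.922, -0.388], [-1.0, 0.0, 0.001]]
force: [3.2, 1.0, 3.4]
finger_gap: 0.0005
```

Emit:
arm_command([
  [1,0,0],
  [1,0,0],
  [0,0,0],
], twist=[0,0,0], grip=[-1,-1,-1])

```text
clock: 14.0
tool_pos: [0.5463, -0.0085, 0.0984]
orientation: [[0.001, 0.388, 0.922], [-0.0, 0.922, -0.388], [-1.0, 0.0, 0.001]]
force: [1.6, 1.3, 8.9]
finger_gap: 0.0009
```

Emit:
arm_command([
  [1,0,0],
  [0,0,0],
], twist=[0,0], grip=[-1,-1])

```text
clock: 14.2
tool_pos: [0.5463, -0.0085, 0.0982]
orientation: [[0.002, 0.387, 0.922], [-0.0, 0.922, -0.387], [-1.0, 0.0, 0.002]]
force: [-1.6, 1.3, 17.0]
finger_gap: 0.0003
```

The button is stiff at about 17 N after roughly 5–6 mm of travel, so it has bottomed out. I release and lift clear.

Emit:
arm_command([
  [-2,0,0],
  [-4,0,0],
  [-4,0,0],
  [-20,0,0],
  [-40,0,0],
  [-40,0,0],
  [0,-40,0],
  [0,-40,0],
  [0,0,0],
  [0,0,0],
], twist=[0,0,0,0,0,0,0,0,0,0], grip=[-1,-1,-1,-1,-1,-1,-1,-1,-1,-1])

```text
clock: 15.2
tool_pos: [0.5142, -0.0824, 0.2063]
orientation: [[-0.002, 0.389, 0.921], [0.001, 0.921, -0.389], [-1.0, 0.0, -0.002]]
force: [-0.3, -0.9, -0.8]
finger_gap: 0.0006
```

```bash
python3 - <<'E'
from cell import robot
from h import *
import pickle
s=robot.observe(); stat(s)
c=robot.read_camera("side"); c0=pickle.load(open("side0.pkl","rb"))
a=c["color"][120:300,100:300,::-1]; b=c0["color"][120:300,100:300,::-1]
cv2.imwrite("pics/e.png",np.hstack([cv2.resize(x,(400,360),interpolation=cv2.INTER_CUBIC) for x in (b,a)]))
for q in (c0,c):
    im=q["color"].astype(int);m=(im[...,1]>im[...,0]+40)&(im[...,1]>im[...,2]+30)
    print([(st.tolist(),ce.round(2)) for st,ce in cent(m) if st[4]>20])
c=robot.read_camera("wrist"); cv2.imwrite("pics/w8.png",c["color"][:,:,::-1])
E
```

```text
t 15.2 pos [ 0.5142 -0.0824  0.2063] rel axis in box frame mm [ -64.4 -207. ] tip z 0.1843
yaw tool y 67.1 want at theta0 174.56 x axis [-0.002  0.001 -1.   ] F [-0.31 -0.88 -0.83] gap 0.0006 q [-0.38  0.35  1.59  0.    1.2   0.02]
[([240, 182, 10, 8, 65], array([244.68, 185.55]))]
[([240, 182, 10, 8, 66], array([244.61, 185.58]))]
```

View pics/e.png

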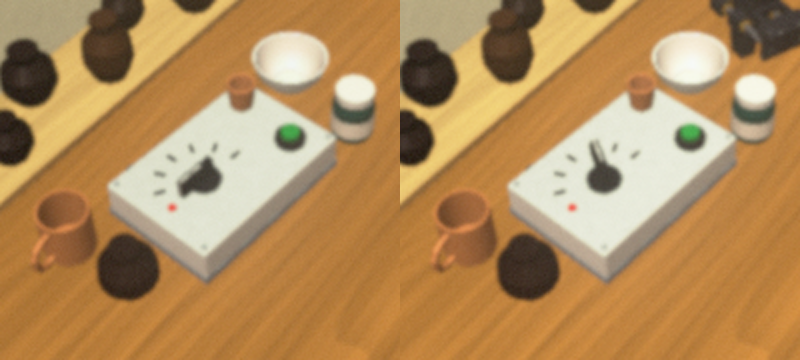

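View pics/w8.png

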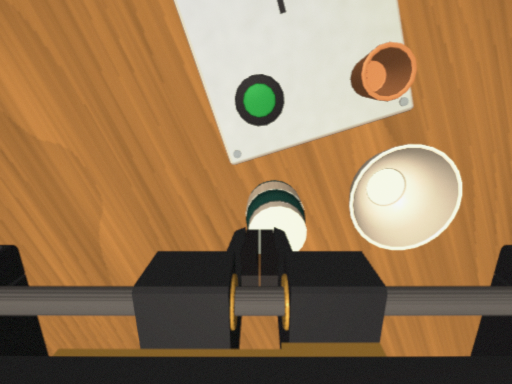

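The before and after views match: the bystanders haven't moved, the button is back up at (244.6,185.6), the pointer is on 4, and the arm is clear. Handing in.

```bash
python3 -c "
from cell import robot
print(robot.sign_off())"
```

```text
the job is handed in; nothing more can be done
None
```

The selector is at programme 4, the start button was pressed and released after that, and I handed the job in at about 15 s of the 48 s allowed. No verdict was reported.

- **Selector:** I pushed the pointer clockwise from off with the closed fingertips. I stopped to look at programme 3, then made the last click slowly. The side and wrist views both showed it on the fourth tick before I pressed the button, and the side view still did afterwards.
- **Clicks:** I couldn't confirm each click by force. The gripper hid the pointer while pushing, so I judged clicks 1 and 2 from the arc angle.
- **Push force:** Force readings between pushes stayed near 1 N, at the sensor's noise level. I did not see the force during each snap.
- **Button:** The press went stiff at 17 N after about 5–6 mm. The travel is an estimate from the contact height. After release the button was back at its starting image position, within 0.1 px.
- **Bystanders:** In the side view, the cup, mug, dark pot, bowl and jar looked unmoved. I didn't re-check the round pot or the brush at the end, but the arm stayed high above the bench and did not work near either.

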